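# Empty the drying cabinet and clip the texture stamps away

### The job

The glazed texture stamps are dry: push the drying cabinet's fan lever fully over to off, and only then reach through the round ports and lift the stamps off their pedestals. Snap every stamp, those from the cabinet and those lying on the mat, down past the sprung jaws into the clip of its own colour, fully home at the bottom of both forks. Leave the bowl, the tub and the brush where they are.

Things in the scene. Friction and masses are not known exactly. Their poses are not given: they have to be found in the camera images.
- cabinet: White drying cabinet, fixed, 240 deep (x) x 350 wide (y) x 200 mm high. Origin: centre of its underside; x to its back, y to its left, z up. Front wall 100 mm high; from its top a flat panel 6 mm thick rises backwards at 30 degrees to level (x -117, z 102 to x 47, z 197 mm), then a flat roof. Two round ports in the panel, a pedestal behind each; clear sides and back.
- port_right (a point): Centre of the right port (cabinet x -35, y -85, z 150 mm): a round hole 150 mm across, with an orange collar standing 8 mm off the panel. Axes as the cabinet's. The port's axis, pointing out, is (-0.5, 0, 0.866) in the cabinet's axes, i.e. upright tilted 30 degrees to the front: reach in and draw out along it.
- port_left (a point): Centre of the left port (cabinet x -35, y +85, z 150 mm), otherwise as port_right.
- pedestal_right (a point): Where a stamp's centre rests on the terracotta pedestal behind the right port (+-4 mm along y): 34 mm in from the middle of the panel along the port's axis. Axes as the cabinet's. The head lies parallel to the panel and is narrower than the stamp's block, so fingers pass beside it. Pins 43 mm either side of the middle keep the dowel from sliding down the slope.
- pedestal_left (a point): The same on the pedestal behind the left port.
- fan (a joint): Fan lever on the cabinet's roof, rad. Near 0 (leaning to the front) = fan on; 1.0 (end stop, leaning to the back) = off. It stays where it is left; moves with light friction.
- fan_tip (a point): Tip of the fan lever (60 mm long, red). It pivots about a level axis along the cabinet's y, on a small grey block on the roof midway between the ports, at cabinet x 85, y 0 mm; the tip swings about 58 mm towards the cabinet's back (+x) as it is pushed over.
- rack: Pale wooden board, 300 (x) x 130 (y) x 6 mm, fixed, with four coloured clips in a row along its x, 72 mm apart, colours in any order. Origin: centre of its underside. Each clip is two forks with sprung steel jaws across their mouths: a dowel pushed straight down swings the jaws down, passes them, and they spring back over it. About 10 N for both jaws; it cannot be drawn out again.
- mat: Grey cloth mat on the bench, 240 x 200 x 3 mm, fixed. Origin: centre of its underside.
- bowl: Grey clay bowl, 110 mm across, 60 high; not to be disturbed. Origin: centre of its foot.
- tub: Small white tub, 70 mm across, 50 high; not to be disturbed. Origin: centre of its foot.
- brush: Brush with a red handle, 190 mm long, lying on the bench beyond the mat; not to be disturbed.
- stamp_red: Texture stamp, red with white ridges, may be absent: a block 34 x 34 mm, 40 mm long, in the middle of a wooden dowel 14 mm thick, 120 mm long; about 140 g. Origin: its centre; y runs along the dowel; x and z are square to the block's faces. It starts on a pedestal in the cabinet, either port, its block square to the tilted pedestal head.
- clip_red_seat (a point): Seat of the red clip: where the stamp's centre rests (may slide 12 mm along y), 47 mm above the bench. y: along the dowel (either way round), z up, x to the jaw hinges. Forks 16 mm wide at y +-40; open between them to 33 mm below the seat. Slot x -8.5 to +16.5 mm, push down at x 0; prongs end 31 mm above the seat; jaws 19 mm long, hinged at x +14, 27 mm above it.
- stamp_blue: Texture stamp, blue with white ridges, may be absent: a block 34 x 34 mm, 40 mm long, in the middle of a wooden dowel 14 mm thick, 120 mm long; about 140 g. Origin: its centre; y runs along the dowel; x and z are square to the block's faces. It starts on a pedestal in the cabinet, either port, its block square to the tilted pedestal head.
- clip_blue_seat (a point): Seat of the blue clip: where the stamp's centre rests (may slide 12 mm along y), 47 mm above the bench. y: along the dowel (either way round), z up, x to the jaw hinges. Forks 16 mm wide at y +-40; open between them to 33 mm below the seat. Slot x -8.5 to +16.5 mm, push down at x 0; prongs end 31 mm above the seat; jaws 19 mm long, hinged at x +14, 27 mm above it.
- stamp_yellow: Texture stamp, yellow with white ridges, may be absent: a block 34 x 34 mm, 40 mm long, in the middle of a wooden dowel 14 mm thick, 120 mm long; about 140 g. Origin: its centre; y runs along the dowel; x and z are square to the block's faces. It starts lying flat on the mat, dowel roughly along y.
- clip_yellow_seat (a point): Seat of the yellow clip: where the stamp's centre rests (may slide 12 mm along y), 47 mm above the bench. y: along the dowel (either way round), z up, x to the jaw hinges. Forks 16 mm wide at y +-40; open between them to 33 mm below the seat. Slot x -8.5 to +16.5 mm, push down at x 0; prongs end 31 mm above the seat; jaws 19 mm long, hinged at x +14, 27 mm above it.
- stamp_green: Texture stamp, green with white ridges, may be absent: a block 34 x 34 mm, 40 mm long, in the middle of a wooden dowel 14 mm thick, 120 mm long; about 140 g. Origin: its centre; y runs along the dowel; x and z are square to the block's faces. It starts lying flat on the mat, dowel roughly along y.
- clip_green_seat (a point): Seat of the green clip: where the stamp's centre rests (may slide 12 mm along y), 47 mm above the bench. y: along the dowel (either way round), z up, x to the jaw hinges. Forks 16 mm wide at y +-40; open between them to 33 mm below the seat. Slot x -8.5 to +16.5 mm, push down at x 0; prongs end 31 mm above the seat; jaws 19 mm long, hinged at x +14, 27 mm above it.
There are look-alikes about, which are no part of the job. Leave any pink look-alike of the stamp_green alone. What is shaped like the stamp_blue but pink is not meant.

How it is judged:
By the outcome, as a careful person would: the job done as asked, in the order asked, and still so for the second after the job is handed in, with the robot touching nothing.
Of stamp_red, stamp_blue, stamp_yellow, stamp_green only 3 to 4 are there at a start; the rules pass over those that are not, and their reading is None.
At some moment in a run one of stamp_yellow, stamp_green may be knocked a few centimetres aside while the robot is not near it.
It also fails if it takes over 210 s, if anything falls off the work surface, if the arm or the gripper's body presses on something with over 40 N, if the wrist force passes 120 N, or if a joint passes its speed limit or range.

### The arm

A 6-joint arm with a two-finger parallel gripper is mounted at the origin on the work surface. World frame = base frame: x ahead of the robot, y to its left, z up, the work surface at z = 0. Lengths are in mm, angles in rad, forces in N, time in s.
With the tool pointing down it reaches from about 325 to 875 mm from the base axis. Payload 4.4 kg.
Tool frame: the origin (TCP) lies at the centre of the arm's flange, where the gripper is bolted on; the fingertips stand 173 mm ahead of it and the grasp point (between the pads) lies 155 mm ahead of it; z points along the fingers, y is the line along which they close (so a half turn about z gives the same grasp; the last joint's range is limited). The gripper opens to 85 mm and grips with 20 to 120 N. Pads are 22 mm wide; open, the fingers measure 114 mm over their backs; the gripper's body (76 mm by 85 mm) begins 54 mm behind the grasp point. The pads swing forward as they close: fully open they stand 13 mm farther back than shut.
Start: joints at [1.117, 0.207, 1.542, -0, 1.393, -0.15], TCP at [172.021, 548.669, 404.682] pointing down, gripper open.
Joint ranges: [-2.73, 2.73], [-0.86, 2.22], [0.23, 2.46], [-1.11, 4.25], [0.08, 2.63], [-2.82, 2.82]. Speed limits (rad/s): [2.79, 2.79, 3.14, 3.14, 3.14, 3.14].

### API

Orientations are given as a 3x3 rotation matrix whose columns are the frame's x, y, z axes.
In Python, from workcell import bot gives the robot as it stands. The module is installed in compiled form; this text tells all that it offers.
- The arm moves only by the tool servo_tool, never from a script. Its argument "deltas" is one flat list of numbers, 7 for each row, row after row: the shift along the tool's x, y, z in mm, then the turn, a rotation vector about the tool's x, y, z in degrees, then the gripper's target within -1 to 1 (fully open at 1, half-way at 0, shut at -1). A call has 1 to 12 rows; each row is the pose to reach, as a shift and turn from the pose commanded when the call began, along the tool's axes at that moment; what a row does not reach only later rows make up. A row lasts 1/8 s, in which the tool goes at most 62.5 mm and 10.7 degrees, less where a joint would pass 70% of its speed; a pose out of reach is approached as far as the arm can. A call with a gripper value outside its range is refused whole. The fingers move at their own pace and stop on an object; the grip force is fixed at half the most. Time passes only in rows, so rows that repeat a pose let the fingers close. It gives the time, the measured TCP pose, the force, the opening and the grip force at its end, in the units of the state.
- bot.read_state(): the state, without advancing time (a new reading comes with each control period).
- bot.snapshot(name): name is "scene" or "top" or "wrist"; returns the picture (480x640x3 uint8, red, green, blue); there is no depth.
- bot.calibration(name): a dict with "mtx" (3x3 intrinsics, pixels), "world_from_camera" (4x4, takes a point from camera to world coordinates). Camera axes: x right, y down, z forward; pixel columns grow to the right and rows downward; lengths in mm; the calibration is good to about 2 mm. A picture is of the moment at which its call begins: read the wrist's pose just before it. calibration takes no time and is no camera call; for the wrist camera it gives the pose at the moment of the call.
- bot.hand_in(): hands the job in; it is judged then, once.
The state is a dict: "t": time; "joint_positions": joint angles; "qd": joint speeds; "joint_torque": joint torques, N m; "ee_pos": TCP position; "tcp_rot": TCP orientation; "force": force on the tool from outside, world axes, zero at the start; "moment": the same for the moment, N m; "grip_width": finger opening in mm; "gripper_force": force on a finger pad.
Only numpy, scipy, OpenCV 4.12 (cv2) and the standard library are available. Lean on these libraries where they do the work, as an engineer would, in place of code of your own. Each camera call takes 0.05 s, during which the arm holds its last target. There are 200 camera calls.

## Working session

There is one attempt and no reset: what is moved stays moved. The work goes in short steps, Python scripts to look and compute and a tool call to move; the robot and the scene stay as the last step left them, time stands still between calls to the robot, and variables do not carry over. Pictures are saved under pics/ and viewed, at most 14 in all, crops included, and the job is handed in when it is done.

Besides the shell and the picture viewer there is one more tool, called after "Emit:" as name(argument=value, ...), one argument or row to a line, values as JSON. servo_tool: Moves the arm, as the interface text tells. Its arguments: {"type":"object","properties":{"deltas":{"type":"array","items":{"type":"number"}}},"required":["deltas"]}

```bash
mkdir -p pics
python3 - <<'E'
from workcell import bot
import cv2,numpy as np
for n in ["scene","top"]:
    im=bot.snapshot(n); cv2.imwrite(f"pics/{n}0.png",im[:,:,::-1])
    c=bot.calibration(n); print(n,np.round(c["mtx"],1).tolist(),np.round(c["world_from_camera"],3).tolist())
s=bot.read_state(); print(s["t"],s["ee_pos"],np.round(s["tcp_rot"],3).tolist(),s["grip_width"])
E
```

```text
scene [[614.9, 0.0, 331.8], [0.0, 614.9, 243.9], [0.0, 0.0, 1.0]] [[-0.907, 0.34, -0.25, 946.215], [0.422, 0.754, -0.504, 646.899], [0.017, -0.562, -0.827, 1427.193], [0.0, 0.0, 0.0, 1.0]]
top [[530.9, 0.0, 316.3], [0.0, 530.9, 240.1], [0.0, 0.0, 1.0]] [[-0.119, -0.97, 0.214, 346.276], [-0.993, 0.117, -0.024, -82.538], [-0.002, -0.215, -0.977, 1273.879], [0.0, 0.0, 0.0, 1.0]]
0.1 [171.87621157 548.36945145 403.62474445] [[-0.954, 0.299, -0.001], [0.299, 0.954, -0.002], [0.0, -0.002, -1.0]] 85.36262413441852
```

View pics/top0.png

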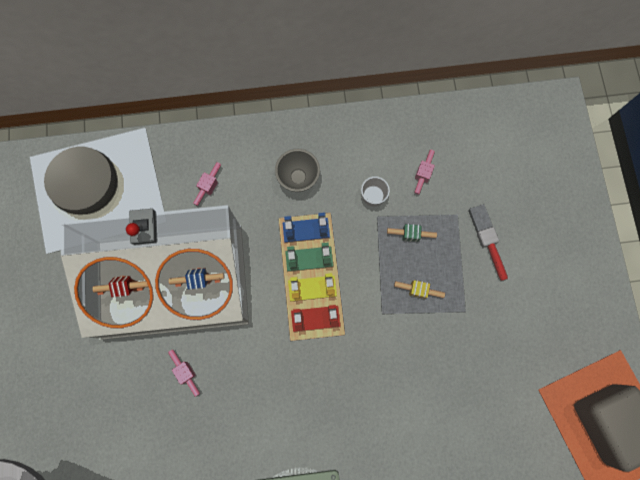

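View pics/scene0.png

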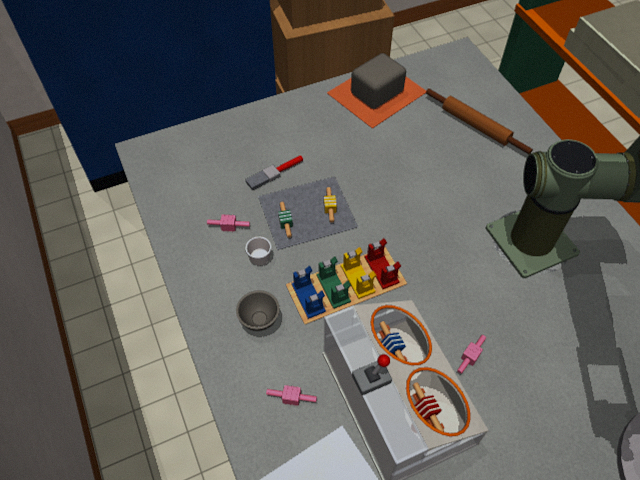

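Top view: all four stamps are present: red in the left port (121,287), blue in the right (196,279), green (412,233) and yellow (420,289) on the mat. The clips run blue, green, yellow, red from far to near at column ~310. The lever tip is at (132,229). Next, enlarged crops.

Run:
```python
import cv2
im=cv2.imread("pics/top0.png")
for n,(x,y,w,h,s) in {"cab":(50,195,200,150,4),"rack":(270,200,200,150,4)}.items():
    cv2.imwrite(f"pics/{n}.png",cv2.resize(im[y:y+h,x:x+w],None,fx=s,fy=s,interpolation=cv2.INTER_CUBIC))
im=cv2.imread("pics/scene0.png")
cv2.imwrite("pics/scab.png",cv2.resize(im[235:475,280:500],None,fx=2.5,fy=2.5,interpolation=cv2.INTER_CUBIC))
```

```text
(no output)
```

View pics/cab.png

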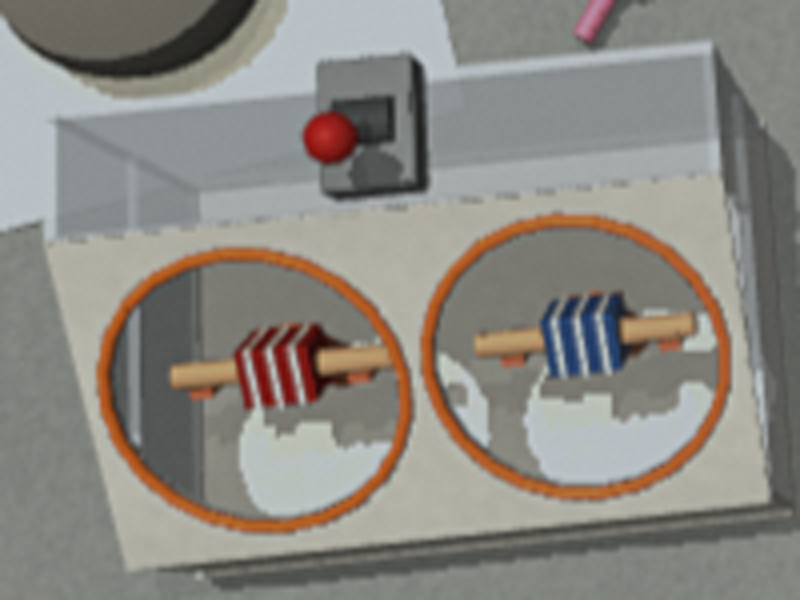

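View pics/rack.png

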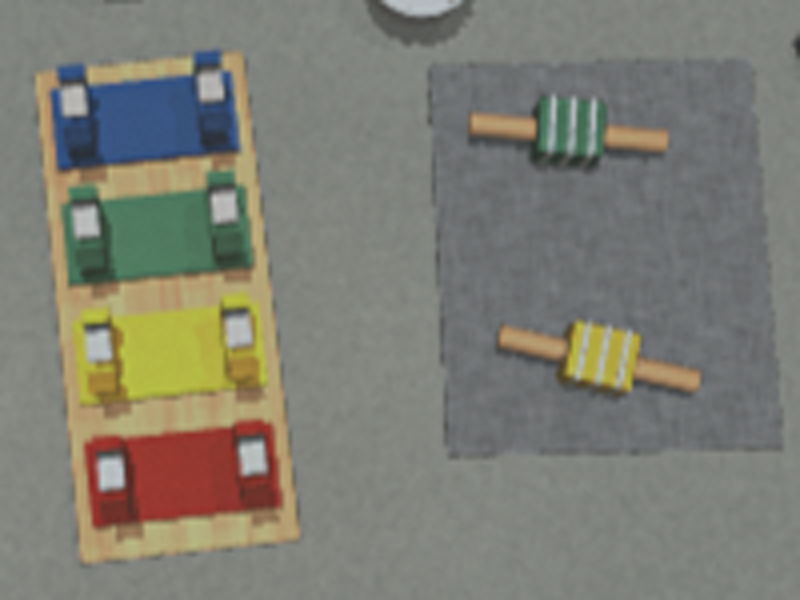

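View pics/scab.png

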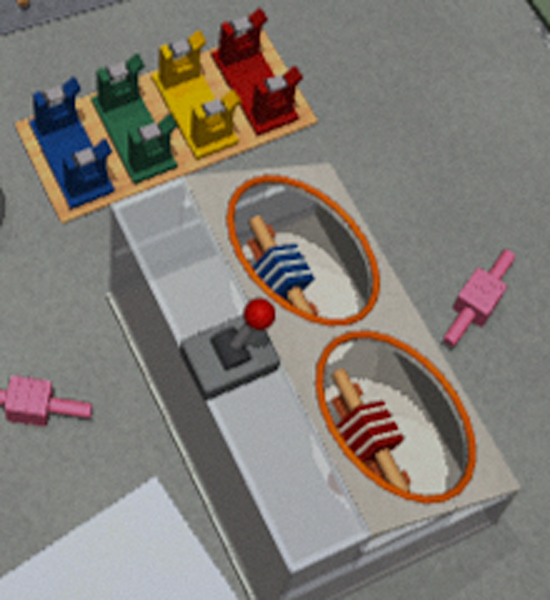

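```bash
cat > h.py <<'E'
from workcell import bot
import numpy as np
from scipy.optimize import least_squares
C={n:bot.calibration(n) for n in ("scene","top")}
def proj(P,c):
    if isinstance(c,str): c=C[c]
    T=np.linalg.inv(c["world_from_camera"]); p=np.atleast_2d(P)@T[:3,:3].T+T[:3,3]; p=p@np.array(c["mtx"]).T
    return p[:,:2]/p[:,2:]
def onz(px,z,c):
    if isinstance(c,str): c=C[c]
    px=np.atleast_2d(px).astype(float); W=np.array(c["world_from_camera"])
    d=np.c_[px,np.ones(len(px))]@np.linalg.inv(c["mtx"]).T@W[:3,:3].T
    return W[:3,3]+d*((z-W[2,3])/d[:,2:])
def place(L,q):
    c,s=np.cos(q[2]),np.sin(q[2]); return np.asarray(L)@np.array([[c,s,0],[-s,c,0],[0,0,1]])+[q[0],q[1],0]
def fit(obs,q0):  # obs: list (cam, local, px)
    f=lambda q:np.concatenate([(proj(place(L,q),c)-p).ravel() for c,L,p in obs])
    r=least_squares(f,q0,loss="soft_l1"); return r.x,f(r.x).reshape(-1,2)
cr=lambda p,o,s:np.array(p)/s+np.array(o)
E
python3 - <<'E'
from h import *
np.set_printoptions(suppress=True,precision=1)
rk=cr([(36,72),(243,52),(300,540),(82,563)],(270,200),4)-.4
print(onz(rk,6,"top"))
q,r=fit([("top",[(150,65,6),(150,-65,6),(-150,-65,6),(-150,65,6)],rk)],[450,-60,0]);print("rack",q,np.degrees(q[2]));print(r)
rs=cr([(15,125),(67,220),(318,120),(265,35)],(280,235),2.5)-.3
q2,r=fit([("scene",[(150,-65,6),(150,65,6),(-150,65,6),(-150,-65,6)],rs)],q);print("rack scene",q2);print(r)
# jaws/clip
J=cr([[(75,98),(210,84)],[(86,221),(224,206)],[(99,344),(238,328)],[(111,472),(252,455)]],(270,200),4)-.4
c,s=np.cos(q[2]),np.sin(q[2])
for j in J:
    w=onz(j,74,"top"); l=(w-[q[0],q[1],0])@np.array([[c,-s,0],[s,c,0],[0,0,1]]); print("jaw local",l.round(1).tolist())
# cabinet
a=np.array([-.5,0,.866])
L=[(-35+8*a[0],85,150+8*a[2]),(-35+8*a[0],-85,150+8*a[2]),(47,175,197),(47,-175,197),(120,175,200),(120,-175,200),(-117,175,102),(-117,-175,102)]
p=cr([(254,390),(576,357),(45,241),(718,176),(55,118),(713,42),(128,570),(772,502)],(50,195),4)-.4
q,r=fit([("top",L,p)],[450,300,0]);print("cab",q,np.degrees(q[2]));print(r)
ps=cr([(396,417),(303,250),(355,545),(188,180),(288,570),(110,207),(518,490),(332,165)],(280,235),2.5)-.3
q2,r=fit([("scene",L,ps)],q);print("cab scene",q2);print(r)
q3,r=fit([("scene",L,ps),("top",L,p)],q);print("cab both",q3)
print("ports,peds,tip0,pivot",place([L[0],L[1],(-35+17,85,150-34*.866),(-18,-85,150-34*.866),(85,0,200)],q3))
print("red tip world z=255",onz(cr([(330,137)],(50,195),4)-.4,255,"top"),onz(cr([(260,314)],(280,235),2.5)-.3,255,"scene"))
# mat
for n,e in dict(green=[(470,126),(668,141)],yellow=[(500,338),(700,379)]).items():
    w=onz(cr(e,(270,200),4)-.4,20,"top"); d=w[0]-w[1]; print(n,w.mean(0),np.linalg.norm(d),np.degrees(np.arctan2(-d[0],d[1])))
print("mat",onz(cr([(430,64),(752,60),(782,450),(450,458)],(270,200),4)-.4,3,"top"))
print("red/blue dowel top", onz(cr([(170,376),(392,358),(475,346),(695,325)],(50,195),4)-.4,121,"top"))
E
```

```text
[[ 691.1  -27.7    6. ]
 [ 688.5 -156.1    6. ]
 [ 389.5 -152.3    6. ]
 [ 391.6  -23.5    6. ]]
rack [540.2 -89.9  -0. ] -0.82022620883285
[[-0.3  0. ]
 [ 0.3 -0.3]
 [ 0.2  0.1]
 [-0.3  0.2]]
rack scene [533.8 -85.1  -0. ]
[[ 0.3 -0.4]
 [-1.2  1.6]
 [ 1.   0.2]
 [-0.2 -2.4]]
jaw local [[113.6, 40.0, 74.0], [113.6, -39.1, 74.0]]
jaw local [[40.3, 40.5, 74.0], [40.7, -39.4, 74.0]]
jaw local [[-31.3, 39.9, 74.0], [-30.5, -39.6, 74.0]]
jaw local [[-103.7, 40.2, 74.0], [-102.7, -39.5, 74.0]]
cab [563.4 244.1 -25.2] -1441.0180858137417
[[-0.1  2.1]
 [ 0.   2.1]
 [ 0.4  0.2]
 [ 1.2 -0.5]
 [-2.7 -3.5]
 [-0.1 -1. ]
 [ 0.2 -0.2]
 [-0.3  0.3]]
cab scene [561.  248.7 -25.2]
[[ 1.  -0.7]
 [ 2.  -0.6]
 [ 4.6 -1.8]
 [-1.9 -0.3]
 [-1.5  2.7]
 [-0.4 -0.6]
 [-0.1  2.5]
 [-0.5  1.3]]
cab both [562.5 245.3 -25.2]
ports,peds,tip0,pivot [[525.1 331.  156.9]
 [521.9 161.1 156.9]
 [546.1 330.6 120.6]
 [542.9 160.7 120.6]
 [647.5 243.7 200. ]]
red tip world z=255 [[635.2 251.3 255. ]] [[616.8 237.7 255. ]]
green [ 610.2 -345.    20. ] 119.98044810882584 -11.346003489430625
yellow [ 472.8 -341.6   20. ] 119.90304255642187 -18.596614745166665
mat [[ 667.8 -270.2    3. ]
 [ 646.4 -468.4    3. ]
 [ 407.6 -443.9    3. ]
 [ 426.5 -247.2    3. ]]
red/blue dowel top [[549.4 388.  121. ]
 [544.8 267.2 121. ]
 [545.9 221.7 121. ]
 [543.1 101.3 121. ]]
```

```bash
cat >> h.py <<'E'
from scipy.spatial.transform import Rotation as Ro
def Rd(yaw=0,tilt=0): # tool y along world x rotated by yaw deg; tilt: fingers lean to +x
    a=np.radians(tilt); z=np.array([np.sin(a),0,-np.cos(a)]); x=np.array([0,1,0.]); y=np.cross(z,x)
    return Ro.from_euler("z",yaw,degrees=True).as_matrix()@np.c_[x,y,z]
def delta(g,R,reach=155):
    s=bot.read_state(); R0=np.array(s["tcp_rot"]); p=np.array(g)-R[:,2]*reach
    print("t",round(s["t"],1),"tcp",np.round(s["ee_pos"],1),"goal tcp",p.round(1),"delta",np.round(R0.T@(p-s["ee_pos"]),1),"rot",np.round(Ro.from_matrix(R0.T@R).as_rotvec(degrees=True),1),"J",np.round(s["joint_positions"],2))
E
python3 - <<'E'
from h import *
o=[("top",cr((330,137),(50,195),4)-.4),("scene",cr((260,314),(280,235),2.5)-.3)]
r=least_squares(lambda P:np.concatenate([(proj(P,c)-p).ravel() for c,p in o]),[620,245,250]); print(r.x,r.fun)
delta((575,244,258),Rd(-1),173)
E
```

```text
[626.0358055  244.64190718 280.00602684] [-0.75280372  1.15003146 -1.4034157  -0.32164712]
t 0.1 tcp [171.9 548.4 403.6] goal tcp [575. 244. 431.] delta [-475.7 -169.9  -27.2] rot [-0.1  0.1 73.6] J [ 1.12  0.21  1.54 -0.    1.39 -0.15]
```

Emit:
servo_tool(
  deltas=[-478,-170,-33,0,0,73.6,-1,-478,-170,-33,0,0,73.6,-1,-478,-170,-33,0,0,73.6,-1,-478,-170,-33,0,0,73.6,-1,-478,-170,-33,0,0,73.6,-1,-478,-170,-33,0,0,73.6,-1,-478,-170,-33,0,0,73.6,-1,-478,-170,-33,0,0,73.6,-1,-478,-170,-33,0,0,73.6,-1,-478,-170,-33,0,0,73.6,-1,-478,-170,-33,0,0,73.6,-1,-478,-170,-33,0,0,73.6,-1],
)

```text
t: 1.6
ee_pos: [576.1, 244.8, 437.6]
tcp_rot: [[0.015, 1.0, -0.001], [1.0, -0.015, 0.0], [0.0, -0.001, -1.0]]
force: [1.2, 0.1, -0.7]
grip_width: 0.3
gripper_force: 0.0
```

Run:
```python
from h import *
delta((580,244,263),Rd(-1),173)
```

```text
t 1.6 tcp [576.1 244.8 437.6] goal tcp [580. 244. 436.] delta [-0.7  3.9  1.6] rot [-0.  -0.   0.1] J [0.26 0.29 1.37 0.   1.48 0.28]
```

Emit:
servo_tool(
  deltas=[0,10,0,0,0,0,-1,0,20,0,0,0,0,-1,0,30,0,0,0,0,-1,0,37,0,0,0,0,-1,0,44,0,0,0,0,-1,0,50,0,0,0,0,-1,0,56,0,0,0,0,-1,0,62,0,0,0,0,-1,0,67,0,0,0,0,-1,0,72,0,0,0,0,-1,0,72,0,0,0,0,-1],
)

```text
t: 2.98
ee_pos: [649.7, 242.1, 437.5]
tcp_rot: [[0.018, 1.0, 0.0], [1.0, -0.018, -0.0], [-0.0, 0.0, -1.0]]
force: [0.5, 0.1, 0.9]
grip_width: 0.2
gripper_force: 0.0
```

Run:
```python
from h import *
import cv2
im=bot.snapshot("scene")[:,:,::-1]; cv2.imwrite("pics/s1.png",cv2.resize(im[260:420,290:450],None,fx=3,fy=3,interpolation=cv2.INTER_CUBIC))
```

```text
(no output)
```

View pics/s1.png

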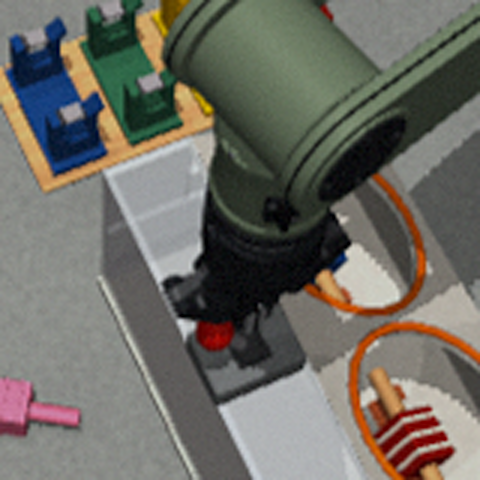

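The red ball now leans to the back (215,335 in the crop), but no stop force has shown yet. I'll push on in small steps.

Emit:
servo_tool(
  deltas=[0,3,0,0,0,0,-1,0,6,0,0,0,0,-1,0,6,0,0,0,0,-1],
)

```text
t: 3.4
ee_pos: [653.2, 242.4, 437.7]
tcp_rot: [[0.017, 1.0, -0.009], [1.0, -0.017, -0.001], [-0.001, -0.009, -1.0]]
force: [-11.1, -0.6, 3.1]
grip_width: -0.1
gripper_force: 5.8
```

Emit:
servo_tool(
  deltas=[0,3,0,0,0,0,-1,0,5,0,0,0,0,-1,0,5,0,0,0,0,-1],
)

```text
t: 3.78
ee_pos: [655.6, 242.7, 437.7]
tcp_rot: [[0.015, 1.0, -0.02], [1.0, -0.016, -0.002], [-0.003, -0.02, -1.0]]
force: [-23.3, -2.7, 9.3]
grip_width: 0.3
gripper_force: 12.2
```

Emit:
servo_tool(
  deltas=[0,-25,0,0,0,0,-1,0,-50,-10,0,0,0,-1,0,-60,-60,0,0,0,1,0,-130,-60,0,0,0,1,0,-130,-60,0,0,0,1],
)

```text
t: 4.4
ee_pos: [527.0, 244.5, 497.7]
tcp_rot: [[0.016, 1.0, -0.001], [1.0, -0.016, -0.0], [-0.0, -0.001, -1.0]]
force: [0.9, 0.2, -1.0]
grip_width: 54.4
gripper_force: 0.0
```

Run:
```python
from h import *
import cv2
R=Rd(-1.5,30); ax=-R[:,2]
delta(np.array([547,328.5,120.6])+ax*110,R)
im=bot.snapshot("top")[:,:,::-1]; cv2.imwrite("pics/t1.png",cv2.resize(im[190:350,50:250],None,fx=4,fy=3.75,interpolation=cv2.INTER_CUBIC))
```

```text
t 4.4 tcp [527.  244.5 497.7] goal tcp [414.5 332.  350.1] delta [  85.7 -113.7  147.7] rot [-30.1  -0.1   0.6] J [0.29 0.16 1.4  0.   1.58 0.3 ]
```

View pics/t1.png

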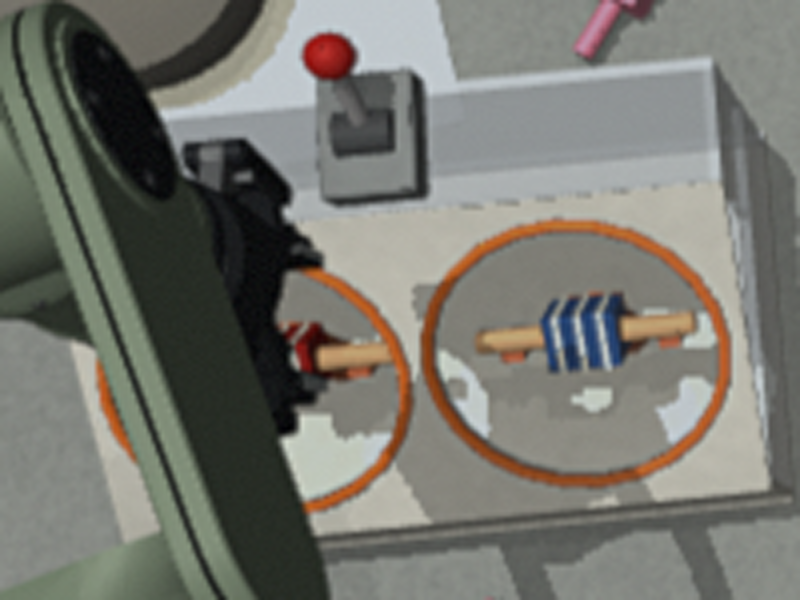

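Emit:
servo_tool(
  deltas=[86,-114,40,-15,0,0,1,86,-114,40,-30,0,0,1,86,-114,40,-30,0,0.6,1,86,-114,100,-30,0,0.6,1,86,-114,148,-30,0,0.6,1,86,-114,148,-30,0,0.6,1,86,-114,148,-30,0,0.6,1,86,-114,148,-30,0,0.6,1],
)

```text
t: 5.45
ee_pos: [419.4, 333.0, 353.1]
tcp_rot: [[0.028, 0.863, 0.505], [1.0, -0.027, -0.009], [0.006, 0.505, -0.863]]
force: [-0.3, -0.1, 0.6]
grip_width: 85.4
gripper_force: 0.0
```

Run:
```python
from h import *
import cv2
print("tip",onz([(50+330/4,190+55/3.75)],280,"top"))
R=Rd(-1.5,30); ax=-R[:,2]; G=np.array([547,328.5,120.6])
delta(G+ax*110,R); delta(G,R)
c=bot.calibration("wrist"); im=bot.snapshot("wrist")[:,:,::-1].copy(); cv2.imwrite("pics/w1.png",im)
d=R[:,0]
print(proj([G+60*d,G-60*d,G+ax*17+20*d,G+ax*17-20*d,G+R[:,1]*17+ax*17+20*d,G-R[:,1]*17+ax*17+20*d],c).round())
```

```text
tip [[676.57004351 240.13119902 280.        ]]
t 5.5 tcp [419.4 333.  353.1] goal tcp [414.5 332.  350.1] delta [-1.2 -5.7  0.2] rot [ 0.3 -0.3 -0.3] J [ 0.59  0.08  1.84 -0.4   0.81  0.84]
t 5.5 tcp [419.4 333.  353.1] goal tcp [469.5 330.5 254.8] delta [ -1.7  -6.3 110.2] rot [ 0.3 -0.3 -0.3] J [ 0.59  0.08  1.84 -0.4   0.81  0.84]
[[309. 167.]
 [311. 329.]
 [309. 231.]
 [310. 288.]
 [335. 231.]
 [283. 231.]]
```

View pics/w1.png

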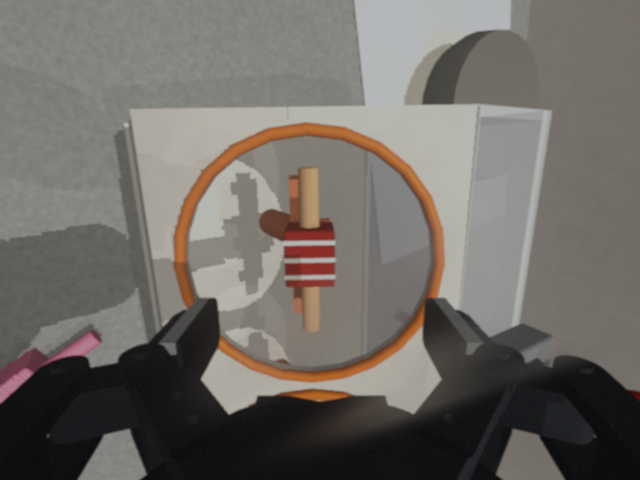

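Wrist view: the red block is centred at (310,257) with dowel ends at (309,168) and (312,331), all within 2 px of my prediction. I'll reach in and grip.

Emit:
servo_tool(
  deltas=[-1.5,-6,0,0,0,0,1,-1.5,-6,20,0,0,0,1,-1.5,-6,45,0,0,0,1,-1.5,-6,70,0,0,0,1,-1.5,-6,95,0,0,0,1,-1.5,-6,111,0,0,0,1,-1.5,-6,111,0,0,0,1,-1.5,-6,111,0,0,0,-1,-1.5,-6,111,0,0,0,-1,-1.5,-6,111,0,0,0,-1,-1.5,-6,111,0,0,0,-1,-1.5,-6,111,0,0,0,-1],
)

```text
t: 7.0
ee_pos: [469.2, 330.1, 252.5]
tcp_rot: [[0.027, 0.864, 0.504], [1.0, -0.025, -0.01], [0.004, 0.504, -0.864]]
force: [1.1, -1.8, 6.4]
grip_width: 33.4
gripper_force: 60.1
```

Emit:
servo_tool(
  deltas=[0,0,-8,0,0,0,-1,0,0,-25,0,0,0,-1,0,0,-60,0,0,0,-1,0,0,-100,0,0,0,-1,0,0,-140,0,0,0,-1,0,0,-140,0,0,0,-1],
)

```text
t: 7.75
ee_pos: [397.0, 332.0, 375.0]
tcp_rot: [[0.026, 0.864, 0.504], [1.0, -0.026, -0.007], [0.007, 0.504, -0.864]]
force: [0.3, -0.2, -1.1]
grip_width: 33.2
gripper_force: 60.9
```

Run:
```python
from h import *
q=(540.2,-89.9,np.radians(-.82))
for n,x in dict(blue=108,green=36,yellow=-36,red=-108).items(): print(n,place([(x,0,47)],q)[0].round(1))
delta((432.2,-88.4,47+80),Rd(-.8))
```

```text
blue [648.2 -91.4  47. ]
green [576.2 -90.4  47. ]
yellow [504.2 -89.4  47. ]
red [432.2 -88.4  47. ]
t 7.8 tcp [397. 332. 375.] goal tcp [432.2 -88.4 282. ] delta [-419.9   -5.7  101.1] rot [30.2 -0.2 -0.8] J [ 0.61  0.02  1.86 -0.4   0.87  0.84]
```

Emit:
servo_tool(
  deltas=[-100,-5,0,0,0,0,-1,-200,-5,0,10,0,0,-1,-300,-20,60,20,0,-0.8,-1,-420,-20,75,30.2,0,-0.8,-1,-420,-20,75,30.2,0,-0.8,-1,-420,-20,75,30.2,0,-0.8,-1,-420,-20,75,30.2,0,-0.8,-1,-420,-20,75,30.2,0,-0.8,-1,-420,-20,75,30.2,0,-0.8,-1,-420,-20,75,30.2,0,-0.8,-1],
)

```text
t: 9.0
ee_pos: [406.4, -87.7, 295.4]
tcp_rot: [[0.012, 1.0, -0.004], [1.0, -0.012, -0.0], [-0.0, -0.004, -1.0]]
force: [0.0, 0.5, -1.7]
grip_width: 33.4
gripper_force: 60.8
```

Run:
```python
from h import *
import cv2
delta((432.2,-88.4,47+80),Rd(-.8))
c=bot.calibration("wrist"); im=bot.snapshot("wrist")[:,:,::-1].copy(); cv2.imwrite("pics/w2.png",im)
q=(540.2,-89.9,np.radians(-.82))
for n,x in dict(blue=108,green=36,yellow=-36,red=-108).items():
    print(n,"jaw tip/hinge corners y+40, z74",proj(place([(x-5,40,74),(x+14,40,74),(x-5,-40,74),(x+14,-40,74)],q),c).round(0).tolist())
print("board",proj(place([(150,65,6),(-150,65,6),(150,-65,6),(-150,-65,6)],q),c).round(0).tolist())
```

```text
t 9.0 tcp [406.4 -87.7 295.4] goal tcp [432.2 -88.4 282. ] delta [-0.4 25.8 13.2] rot [-0.2  0.   0.1] J [-0.42 -0.01  2.02 -0.    1.13 -0.41]
blue jaw tip/hinge corners y+40, z74 [[745.0, 205.0], [779.0, 205.0], [702.0, 333.0], [733.0, 333.0]]
green jaw tip/hinge corners y+40, z74 [[616.0, 204.0], [650.0, 204.0], [586.0, 332.0], [617.0, 333.0]]
yellow jaw tip/hinge corners y+40, z74 [[487.0, 204.0], [521.0, 204.0], [470.0, 332.0], [501.0, 332.0]]
red jaw tip/hinge corners y+40, z74 [[359.0, 203.0], [393.0, 203.0], [355.0, 331.0], [385.0, 331.0]]
board [[709.0, 157.0], [300.0, 156.0], [662.0, 319.0], [302.0, 317.0]]
```

View pics/w2.png

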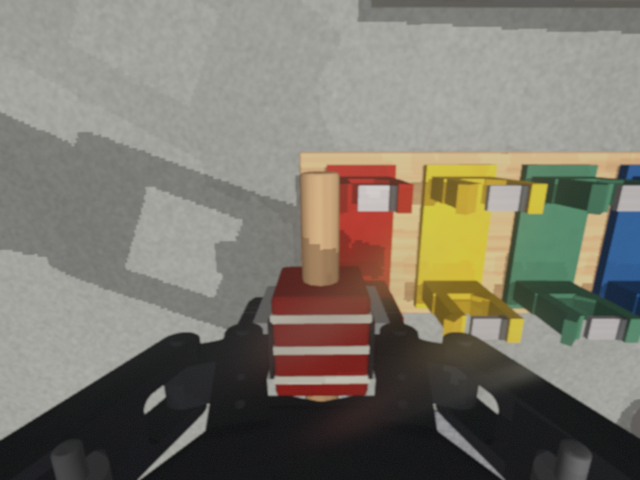

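Wrist view: red clip jaw at (377,198), yellow at (505,198), board corner at (301,153), dowel in the gripper centred at column ~320.5. That puts the rack ~2.5 mm further in +y and ~0.7 mm in +x. Checking the held dowel against its prediction.

Run:
```python
from h import *
c=bot.calibration("wrist"); s=bot.read_state(); R=np.array(s["tcp_rot"]); g=np.array(s["ee_pos"])+155*R[:,2]
print(g,proj([g+60*R[:,0]-7*R[:,1],g+60*R[:,0]+7*R[:,1],g+20*R[:,0]+17*R[:,1]-17*R[:,2],g+20*R[:,0]-17*R[:,1]-17*R[:,2],g-20*R[:,0]-17*R[:,1]-17*R[:,2]],c).round(1))
delta((433.2,-87,47+60),Rd(-.8));delta((433.2,-87,47),Rd(-.8))
```

```text
[405.96502652 -87.65978391 140.57028703] [[300.4 172.9]
 [339.5 172.9]
 [369.7 295.6]
 [269.9 295.5]
 [274.  395.2]]
t 9.1 tcp [406.6 -87.6 295.6] goal tcp [433.2 -87.  262. ] delta [ 0.9 26.8 33.5] rot [-0.2  0.   0.1] J [-0.42 -0.01  2.02 -0.    1.13 -0.41]
t 9.1 tcp [406.6 -87.6 295.6] goal tcp [433.2 -87.  202. ] delta [ 1.  27.  93.5] rot [-0.2  0.   0.1] J [-0.42 -0.01  2.02 -0.    1.13 -0.41]
```

Emit:
servo_tool(
  deltas=[0.5,26.8,0,-0.2,0,0,-1,0.5,26.8,33,-0.2,0,0,-1,0.5,26.8,33,-0.2,0,0,-1,0.5,26.8,42,-0.2,0,0,-1,0.5,26.8,50,-0.2,0,0,-1,0.5,26.8,58,-0.2,0,0,-1,0.5,26.8,66,-0.2,0,0,-1,0.5,26.8,73,-0.2,0,0,-1,0.5,26.8,80,-0.2,0,0,-1,0.5,26.8,87,-0.2,0,0,-1,0.5,26.8,93,-0.2,0,0,-1,0.5,26.8,95,-0.2,0,0,-1],
)

```text
t: 10.55
ee_pos: [433.2, -89.0, 200.2]
tcp_rot: [[0.015, 1.0, 0.0], [1.0, -0.015, -0.001], [-0.001, 0.0, -1.0]]
force: [0.5, 0.4, -0.9]
grip_width: 33.4
gripper_force: 61.1
```

Emit:
servo_tool(
  deltas=[0,0,2,0,0,0,-1,0,0,4,0,0,0,-1,0,0,4,0,0,0,-1],
)

```text
t: 10.92
ee_pos: [433.7, -89.1, 199.8]
tcp_rot: [[0.014, 1.0, -0.002], [1.0, -0.014, -0.001], [-0.001, -0.002, -1.0]]
force: [-11.7, 3.6, 28.7]
grip_width: 33.7
gripper_force: 64.9
```

Emit:
servo_tool(
  deltas=[0,0,-4,0,0,0,-1,0,0,-4,0,0,0,0.2,0,0,-4,0,0,0,0.2,0,0,-4,0,0,0,0.2,0,0,-30,0,0,0,0.2,0,0,-80,0,0,0,0.2,0,0,-150,0,0,0,1,0,0,-190,0,0,0,1,0,0,-190,0,0,0,1],
)

```text
t: 12.05
ee_pos: [434.7, -89.3, 391.4]
tcp_rot: [[0.014, 1.0, 0.01], [1.0, -0.014, -0.005], [-0.005, 0.01, -1.0]]
force: [0.2, 0.2, 0.5]
grip_width: 85.2
gripper_force: 0.0
```

Run:
```python
from h import *
import cv2
R=Rd(-1.2,30); ax=-R[:,2]; G=np.array([544.5,161.3,120.6])
delta(G+ax*110,R)
c=bot.calibration("wrist"); im=bot.snapshot("wrist")[:,:,::-1].copy(); cv2.imwrite("pics/w3.png",im)
```

```text
t 12.1 tcp [434.7 -89.3 391.4] goal tcp [412.  164.1 350.1] delta [253.3 -26.7  39.8] rot [-29.4   0.2   0.5] J [-0.4  -0.07  1.87 -0.    1.34 -0.38]
```

View pics/w3.png

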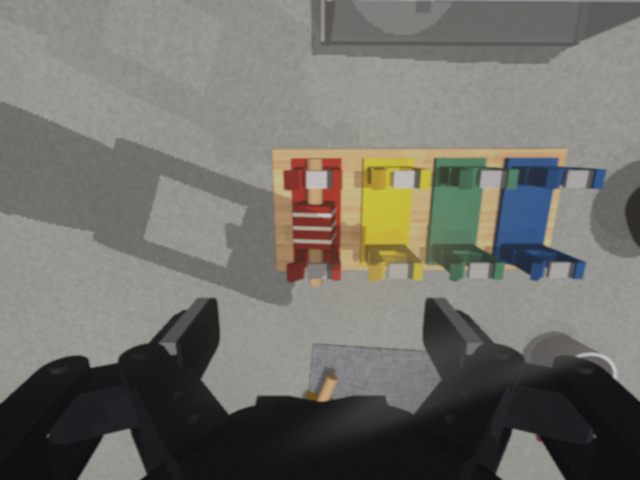

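Red is seated, with both jaws closed over its dowel (315,180) and (316,270). Next is blue.

Emit:
servo_tool(
  deltas=[60,-27,0,0,0,0,1,120,-27,0,-8,0,0,1,180,-27,0,-18,0,0,1,253,-27,20,-29,0,0.5,1,253,-27,40,-29.4,0,0.5,1,253,-27,40,-29.4,0,0.5,1,253,-27,40,-29.4,0,0.5,1,253,-27,40,-29.4,0,0.5,1],
)

```text
t: 13.1
ee_pos: [410.6, 163.6, 347.2]
tcp_rot: [[0.025, 0.87, 0.492], [1.0, -0.022, -0.011], [0.002, 0.492, -0.871]]
force: [0.2, 0.1, 0.5]
grip_width: 85.2
gripper_force: 0.0
```

Run:
```python
from h import *
import cv2
R=Rd(-1.2,30); ax=-R[:,2]; G=np.array([544.5,161.3,120.6])
delta(G,R)
c=bot.calibration("wrist"); im=bot.snapshot("wrist")[:,:,::-1].copy(); cv2.imwrite("pics/w4.png",im)
d=R[:,0]
print(proj([G+60*d,G-60*d,G+R[:,1]*17+ax*17+20*d,G-R[:,1]*17+ax*17+20*d,G+R[:,1]*17+ax*17-20*d,G-R[:,1]*17+ax*17-20*d],c).round())
h=cv2.cvtColor(im,cv2.COLOR_BGR2HSV); m=cv2.inRange(h,(105,120,60),(125,255,255)); m[350:]=0
n,l,st,ce=cv2.connectedComponentsWithStats(m); print([ (s[:5].tolist()) for s in st[1:] if s[4]>80])
```

```text
t 13.1 tcp [410.6 163.6 347.2] goal tcp [467.  162.9 254.8] delta [  0.6   3.7 108.2] rot [-0.5  0.  -0.2] J [ 0.22 -0.15  2.07 -0.18  0.72  0.35]
[[327. 163.]
 [327. 326.]
 [354. 227.]
 [301. 227.]
 [353. 285.]
 [302. 285.]]
[[303, 223, 49, 10, 412], [303, 240, 49, 10, 489], [304, 258, 48, 10, 436], [305, 275, 35, 5, 141]]
```

View pics/w4.png

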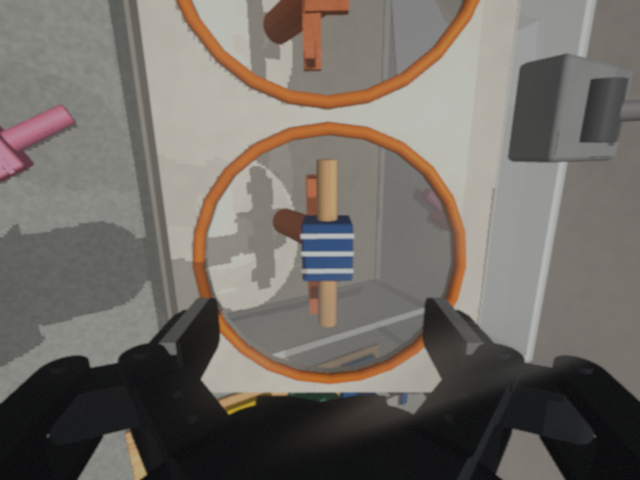

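Blue's dowel ends at (327,161) and (328,326), block columns 302–353, which matches the prediction. Reaching in.

Emit:
servo_tool(
  deltas=[1,4,0,-0.5,0,0,1,1,4,20,-0.5,0,0,1,1,4,45,-0.5,0,0,1,1,4,70,-0.5,0,0,1,1,4,92,-0.5,0,0,1,1,4,106.5,-0.5,0,0,1,1,4,106.5,-0.5,0,0,1,1,4,106.5,-0.5,0,0,-1,1,4,106.5,-0.5,0,0,-1,1,4,106.5,-0.5,0,0,-1,1,4,106.5,-0.5,0,0,-1,1,4,106.5,-0.5,0,0,-1],
)

```text
t: 14.65
ee_pos: [465.6, 164.6, 256.5]
tcp_rot: [[0.022, 0.866, 0.5], [1.0, -0.02, -0.01], [0.002, 0.5, -0.866]]
force: [-4.4, -0.4, 6.3]
grip_width: 33.3
gripper_force: 60.1
```

Emit:
servo_tool(
  deltas=[0,0,-8,0,0,0,-1,0,0,-25,0,0,0,-1,0,0,-60,0,0,0,-1,0,0,-100,0,0,0,-1,0,0,-140,0,0,0,-1,0,0,-140,0,0,0,-1],
)

```text
t: 15.4
ee_pos: [395.5, 166.2, 380.0]
tcp_rot: [[0.022, 0.863, 0.504], [1.0, -0.02, -0.008], [0.003, 0.504, -0.864]]
force: [-0.6, -0.2, -0.9]
grip_width: 33.6
gripper_force: 60.3
```

Run:
```python
from h import *
delta((649.2,-89.5,47+110),Rd(-.8))
```

```text
t 15.4 tcp [395.5 166.2 380. ] goal tcp [649.2 -89.5 312. ] delta [-250.4  190.   188.7] rot [30.3 -0.1 -0.5] J [ 0.24 -0.23  2.07 -0.18  0.8   0.35]
```

Emit:
servo_tool(
  deltas=[-60,0,0,0,0,0,-1,-120,0,0,0,0,0,-1,-180,20,20,8,0,0,-1,-250,60,60,18,0,0,-1,-250,110,110,28,0,-0.5,-1,-250,150,150,30.3,0,-0.5,-1,-250,190,189,30.3,0,-0.5,-1,-250,190,189,30.3,0,-0.5,-1,-250,190,189,30.3,0,-0.5,-1,-250,190,189,30.3,0,-0.5,-1],
)

```text
t: 16.65
ee_pos: [648.1, -89.8, 306.2]
tcp_rot: [[0.014, 1.0, -0.01], [1.0, -0.014, -0.0], [-0.0, -0.01, -1.0]]
force: [-1.6, 0.3, -1.8]
grip_width: 33.0
gripper_force: 60.4
```

Run:
```python
from h import *
import cv2
c=bot.calibration("wrist"); im=bot.snapshot("wrist")[:,:,::-1].copy(); cv2.imwrite("pics/w5.png",im)
delta((649.2,-88,47+60),Rd(-.8));delta((649.2,-88,47),Rd(-.8))
q=(540.2+.8,-87.5,np.radians(-.82))
for n,x in dict(blue=108,green=36).items():
    print(n,proj(place([(x-5,40,74),(x+14,40,74),(x-5,-40,74),(x+14,-40,74)],q),c).round(0).tolist())
s=bot.read_state(); R=np.array(s["tcp_rot"]); g=np.array(s["ee_pos"])+155*R[:,2]
print(proj([g+60*R[:,0]-7*R[:,1],g+60*R[:,0]+7*R[:,1]],c).round(1))
```

```text
t 16.7 tcp [648.1 -89.8 307. ] goal tcp [649.2 -88.  262. ] delta [ 1.8  1.5 45. ] rot [-0.5  0.  -0. ] J [-0.27  0.46  1.42 -0.    1.27 -0.25]
t 16.7 tcp [648.1 -89.8 307. ] goal tcp [649.2 -88.  202. ] delta [  1.9   2.  105. ] rot [-0.5  0.  -0. ] J [-0.27  0.46  1.42 -0.    1.27 -0.25]
blue [[317.0, 199.0], [349.0, 199.0], [317.0, 321.0], [346.0, 321.0]]
green [[196.0, 198.0], [228.0, 198.0], [207.0, 321.0], [236.0, 321.0]]
[[300.6 173.1]
 [340.  173.2]]
```

View pics/w5.png

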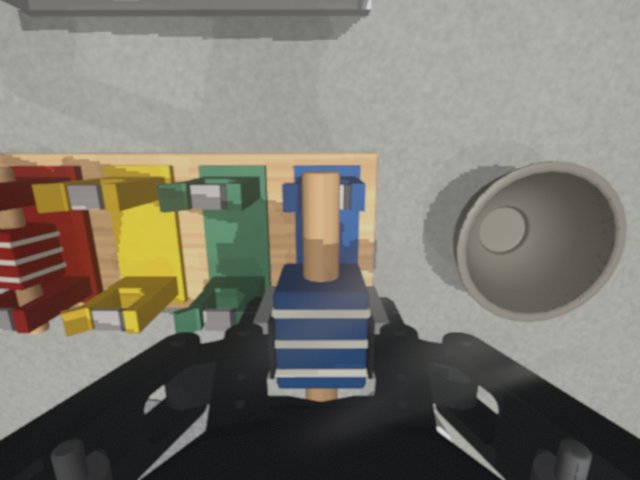

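Emit:
servo_tool(
  deltas=[2.5,1.8,20,-0.5,0,0,-1,2.5,1.8,45,-0.5,0,0,-1,2.5,1.8,45,-0.5,0,0,-1,2.5,1.8,54,-0.5,0,0,-1,2.5,1.8,62,-0.5,0,0,-1,2.5,1.8,70,-0.5,0,0,-1,2.5,1.8,78,-0.5,0,0,-1,2.5,1.8,85,-0.5,0,0,-1,2.5,1.8,92,-0.5,0,0,-1,2.5,1.8,98,-0.5,0,0,-1,2.5,1.8,103,-0.5,0,0,-1,2.5,1.8,104,-0.5,0,0,-1],
)

```text
t: 18.2
ee_pos: [649.8, -87.4, 204.1]
tcp_rot: [[0.014, 1.0, -0.001], [1.0, -0.014, -0.001], [-0.001, -0.001, -1.0]]
force: [-6.5, 1.4, 8.0]
grip_width: 33.0
gripper_force: 61.9
```

Emit:
servo_tool(
  deltas=[0,0,2,0,0,0,-1,0,0,3,0,0,0,-1,0,0,3,0,0,0,-1],
)

```text
t: 18.58
ee_pos: [649.9, -87.3, 204.0]
tcp_rot: [[0.014, 1.0, -0.001], [1.0, -0.014, -0.001], [-0.001, -0.001, -1.0]]
force: [-11.9, 1.8, 17.2]
grip_width: 32.8
gripper_force: 63.5
```

Emit:
servo_tool(
  deltas=[0,0,-3,0,0,0,-1,0,0,-3,0,0,0,0.2,0,0,-3,0,0,0,0.2,0,0,-3,0,0,0,0.2,0,0,-40,0,0,0,0.2,0,0,-100,0,0,0,0.2,0,0,-150,0,0,0,0.2,0,0,-200,0,0,0,1],
)

```text
t: 19.58
ee_pos: [649.7, -87.3, 402.2]
tcp_rot: [[0.014, 1.0, 0.002], [1.0, -0.014, -0.001], [-0.001, 0.002, -1.0]]
force: [1.0, -0.9, 0.5]
grip_width: 67.5
gripper_force: 0.0
```

Emit:
servo_tool(
  deltas=[-330,-110,0,0,0,0,1,-330,-110,0,0,0,0,1,-330,-110,0,0,0,0,1,-330,-110,0,0,0,0,1,-330,-110,0,0,0,0,1,-330,-110,0,0,0,0,1,-330,-110,0,0,0,0,1,-330,-110,0,0,0,0,1],
)

```text
t: 20.58
ee_pos: [535.2, -415.3, 400.2]
tcp_rot: [[0.014, 1.0, 0.002], [1.0, -0.014, 0.0], [0.0, 0.002, -1.0]]
force: [1.0, 0.3, -0.1]
grip_width: 85.3
gripper_force: 0.0
```

Run:
```python
from h import *
import cv2
print(bot.read_state()["ee_pos"])
c=bot.calibration("wrist"); im=bot.snapshot("wrist")[:,:,::-1].copy(); cv2.imwrite("pics/w6.png",im)
for G,y in (((610.2,-345,20),-11.3),((472.8,-341.6,20),-18.6)):
    R=Rd(y); print(proj([np.array(G)+60*R[:,0],np.array(G)-60*R[:,0]],c).round())
```

```text
[ 535.23823621 -415.26313494  400.19836124]
[[410.  83.]
 [381. 208.]]
[[272.  84.]
 [240. 204.]]
```

View pics/w6.png

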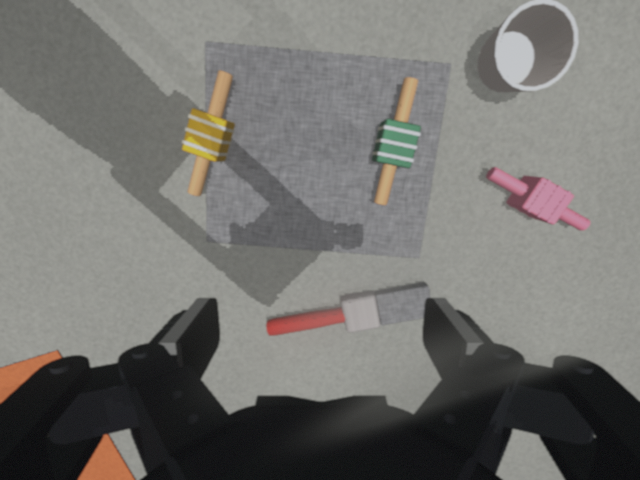

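Yellow was knocked: its dowel now runs (224,73)–(195,193). Green runs (410,79)–(381,203). I'll take green first.

```bash
cat > w.py <<'E'
from h import *
def st(e):
    w=onz(e,20,bot.calibration("wrist")); d=w[0]-w[1]; y=np.degrees(np.arctan2(-d[0],d[1])); print("centre",w.mean(0).round(1),"len",round(np.linalg.norm(d),1),"yaw",round(y,1)); return w.mean(0),y
E
python3 - <<'E'
from w import *
st([(224,73),(195,193)])
g,y=st([(410,79),(381,203)])
delta(g+[0,0,100],Rd(y)); delta(g,Rd(y))
E
```

```text
centre [ 428.3 -330.3   20. ] len 117.8 yaw -19.4
centre [ 610.6 -340.1   20. ] len 118.9 yaw -11.3
t 20.6 tcp [ 535.6 -414.7  400.3] goal tcp [ 610.6 -340.1  275. ] delta [ 75.5  73.8 125.4] rot [ 0.1 -0.  10.5] J [-0.79  0.42  1.27  0.    1.45 -0.77]
t 20.6 tcp [ 535.6 -414.7  400.3] goal tcp [ 610.6 -340.1  175. ] delta [ 75.5  73.6 225.4] rot [ 0.1 -0.  10.5] J [-0.79  0.42  1.27  0.    1.45 -0.77]
```

Emit:
servo_tool(
  deltas=[75,74,60,0,0,10.5,1,75,74,120,0,0,10.5,1,75,74,125,0,0,10.5,1,75,74,150,0,0,10.5,1,75,74,180,0,0,10.5,1,75,74,205,0,0,10.5,1,75,74,219,0,0,10.5,1,75,74,219,0,0,10.5,1,75,74,219,0,0,10.5,-1,75,74,219,0,0,10.5,-1,75,74,219,0,0,10.5,-1,75,74,219,0,0,10.5,-1],
)

```text
t: 22.12
ee_pos: [611.0, -342.4, 183.1]
tcp_rot: [[0.196, 0.981, 0.004], [0.981, -0.196, -0.002], [-0.002, 0.004, -1.0]]
force: [0.0, 0.2, 4.1]
grip_width: 33.0
gripper_force: 61.6
```

Emit:
servo_tool(
  deltas=[0,0,0,0,0,0,-1,0,0,-20,0,0,0,-1,0,0,-60,0,0,0,-1,0,0,-120,0,0,0,-1,0,0,-120,0,0,0,-1],
)

```text
t: 22.75
ee_pos: [612.3, -343.2, 310.1]
tcp_rot: [[0.196, 0.98, 0.013], [0.981, -0.196, -0.009], [-0.007, 0.015, -1.0]]
force: [0.6, 0.1, -0.2]
grip_width: 32.8
gripper_force: 61.0
```

Run:
```python
from h import *
delta((576.9,-88,47+110),Rd(-.8))
```

```text
t 22.8 tcp [ 612.3 -343.2  310.1] goal tcp [576.9 -88.  312. ] delta [243.3 -84.7  -4.7] rot [  0.8   0.5 -10.5] J [-0.63  0.54  1.29  0.    1.29 -0.44]
```

Emit:
servo_tool(
  deltas=[243,-84.5,0,0.8,0.5,-10.5,-1,243,-84.5,0,0.8,0.5,-10.5,-1,243,-84.5,0,0.8,0.5,-10.5,-1,243,-84.5,0,0.8,0.5,-10.5,-1,243,-84.5,0,0.8,0.5,-10.5,-1,243,-84.5,0,0.8,0.5,-10.5,-1,243,-84.5,0,0.8,0.5,-10.5,-1,243,-84.5,0,0.8,0.5,-10.5,-1],
)

```text
t: 23.75
ee_pos: [575.3, -88.5, 301.2]
tcp_rot: [[0.016, 1.0, -0.011], [1.0, -0.016, 0.009], [0.009, -0.011, -1.0]]
force: [-0.1, -0.5, -1.4]
grip_width: 33.1
gripper_force: 60.9
```

Run:
```python
from h import *
import cv2
c=bot.calibration("wrist"); im=bot.snapshot("wrist")[:,:,::-1].copy(); cv2.imwrite("pics/w7.png",im)
delta((576.9,-87,47+8),Rd(-.8))
q=(540.2+.6,-86.5,np.radians(-.82))
for n,x in dict(blue=108,green=36,yellow=-36).items():
    print(n,proj(place([(x-5,40,74),(x+14,40,74),(x-5,-40,74),(x+14,-40,74)],q),c).round(0).tolist())
s=bot.read_state(); R=np.array(s["tcp_rot"]); g=np.array(s["ee_pos"])+163*R[:,2]
print(proj([g+60*R[:,0]-7*R[:,1],g+60*R[:,0]+7*R[:,1],g+20*R[:,0]-7*R[:,1]],c).round(1))
```

```text
t 23.8 tcp [575.3 -88.3 301.2] goal tcp [576.9 -87.  210. ] delta [ 0.5  2.7 91.2] rot [-0.7 -0.5 -0.1] J [-0.3   0.33  1.62  0.01  1.21 -0.29]
blue [[443.0, 202.0], [476.0, 202.0], [432.0, 328.0], [462.0, 328.0]]
green [[318.0, 202.0], [351.0, 202.0], [319.0, 327.0], [348.0, 327.0]]
yellow [[195.0, 202.0], [227.0, 202.0], [206.0, 327.0], [236.0, 327.0]]
[[301.5 171.3]
 [338.3 171.4]
 [302.8 270.7]]
```

View pics/w7.png

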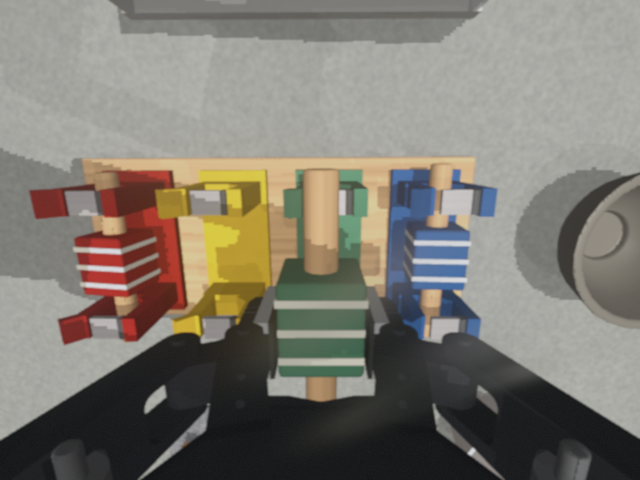

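Blue is seated with its jaws closed (457,202). Green's dowel is at columns 303–338, which fits. Pushing down.

Emit:
servo_tool(
  deltas=[0.5,2.7,20,-0.7,-0.5,0,-1,0.5,2.7,33,-0.7,-0.5,0,-1,0.5,2.7,33,-0.7,-0.5,0,-1,0.5,2.7,42,-0.7,-0.5,0,-1,0.5,2.7,50,-0.7,-0.5,0,-1,0.5,2.7,58,-0.7,-0.5,0,-1,0.5,2.7,66,-0.7,-0.5,0,-1,0.5,2.7,73,-0.7,-0.5,0,-1,0.5,2.7,80,-0.7,-0.5,0,-1,0.5,2.7,86,-0.7,-0.5,0,-1,0.5,2.7,91,-0.7,-0.5,0,-1,0.5,2.7,91,-0.7,-0.5,0,-1],
)

```text
t: 25.3
ee_pos: [577.2, -85.7, 210.4]
tcp_rot: [[0.014, 1.0, 0.002], [1.0, -0.014, 0.0], [0.0, 0.002, -1.0]]
force: [-0.5, -0.6, -1.3]
grip_width: 33.1
gripper_force: 61.2
```

Emit:
servo_tool(
  deltas=[0,0,2,0,0,0,-1,0,0,4,0,0,0,-1,0,0,4,0,0,0,-1],
)

```text
t: 25.68
ee_pos: [577.5, -85.7, 209.8]
tcp_rot: [[0.014, 1.0, 0.002], [1.0, -0.014, -0.0], [-0.0, 0.002, -1.0]]
force: [-8.1, 1.2, 18.3]
grip_width: 33.1
gripper_force: 63.8
```

Emit:
servo_tool(
  deltas=[0,0,-4,0,0,0,-1,0,0,-4,0,0,0,0.2,0,0,-4,0,0,0,0.2,0,0,-4,0,0,0,0.2,0,0,-40,0,0,0,0.2,0,0,-100,0,0,0,0.2,0,0,-150,0,0,0,0.2,0,0,-150,0,0,0,1],
)

```text
t: 26.68
ee_pos: [578.6, -86.2, 362.3]
tcp_rot: [[0.014, 1.0, 0.012], [1.0, -0.014, -0.003], [-0.003, 0.012, -1.0]]
force: [0.1, -0.5, -1.1]
grip_width: 67.6
gripper_force: 0.0
```

Emit:
servo_tool(
  deltas=[-330,-140,0,0,0,0,1,-330,-140,0,0,0,0,1,-330,-140,0,0,0,0,1,-330,-140,0,0,0,0,1,-330,-140,0,0,0,0,1,-330,-140,0,0,0,0,1,-330,-140,0,0,0,0,1,-330,-140,0,0,0,0,1],
)

```text
t: 27.68
ee_pos: [431.8, -413.1, 354.6]
tcp_rot: [[0.015, 1.0, -0.0], [1.0, -0.015, 0.003], [0.003, -0.0, -1.0]]
force: [-0.1, 0.6, 0.3]
grip_width: 85.6
gripper_force: 0.0
```

Run:
```python
from h import *
import cv2
print(bot.read_state()["ee_pos"])
c=bot.calibration("wrist"); im=bot.snapshot("wrist")[:,:,::-1].copy(); cv2.imwrite("pics/w8.png",im)
R=Rd(-19.4);G=np.array([428.3,-330.3,20]); print(proj([G+60*R[:,0],G-60*R[:,0]],c).round())
```

```text
[ 431.8035601  -413.1273352   354.61635795]
[[338.  61.]
 [294. 202.]]
```

View pics/w8.png

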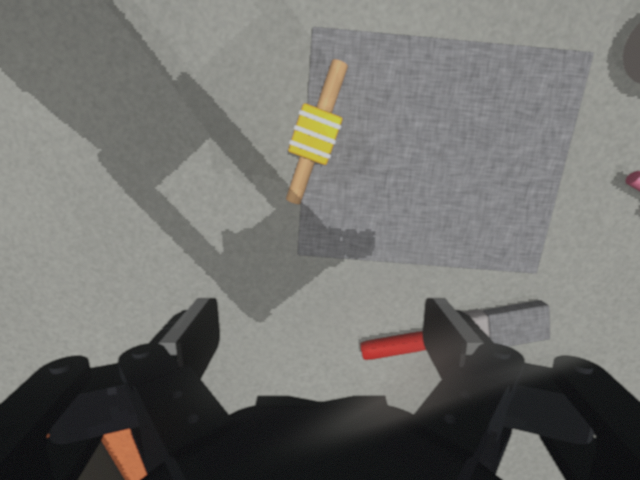

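Yellow's ends are at (339,62) and (294,201), as measured before, so it has stayed put since.

Run:
```python
from w import *
g,y=st([(339,62),(294,201)])
delta(g+[0,0,7],Rd(y))
```

```text
centre [ 429.  -330.1   20. ] len 118.9 yaw -19.7
t 27.7 tcp [ 432.2 -412.6  354.9] goal tcp [ 429.  -330.1  182. ] delta [ 82.   -4.3 173.1] rot [-0.  -0.1 18.9] J [-0.91  0.3   1.54  0.    1.31 -0.89]
```

Emit:
servo_tool(
  deltas=[81,-4.3,40,0,0,10,1,81,-4.3,70,0,0,18.9,1,81,-4.3,90,0,0,18.9,1,81,-4.3,110,0,0,18.9,1,81,-4.3,140,0,0,18.9,1,81,-4.3,160,0,0,18.9,1,81,-4.3,172.5,0,0,18.9,1,81,-4.3,172.5,0,0,18.9,1,81,-4.3,172.5,0,0,18.9,-1,81,-4.3,172.5,0,0,18.9,-1,81,-4.3,172.5,0,0,18.9,-1,81,-4.3,172.5,0,0,18.9,-1],
)

```text
t: 29.22
ee_pos: [429.4, -333.1, 184.6]
tcp_rot: [[0.338, 0.941, 0.002], [0.941, -0.338, -0.001], [-0.0, 0.003, -1.0]]
force: [0.2, -0.2, 4.4]
grip_width: 33.1
gripper_force: 61.5
```

Emit:
servo_tool(
  deltas=[0,0,0,0,0,0,-1,0,0,-20,0,0,0,-1,0,0,-60,0,0,0,-1,0,0,-120,0,0,0,-1,0,0,-120,0,0,0,-1],
)

```text
t: 29.85
ee_pos: [430.5, -334.3, 309.0]
tcp_rot: [[0.337, 0.941, 0.009], [0.941, -0.337, -0.008], [-0.005, 0.011, -1.0]]
force: [-0.2, 0.3, -0.6]
grip_width: 33.1
gripper_force: 60.9
```

Run:
```python
from h import *
delta((504.8,-87,47+110),Rd(-.8))
```

```text
t 29.9 tcp [ 430.5 -334.3  309. ] goal tcp [504.8 -87.  312. ] delta [257.8 -13.4  -4.4] rot [  0.6   0.4 -18.9] J [-0.82  0.24  1.71  0.    1.18 -0.48]
```

Emit:
servo_tool(
  deltas=[255,-13.2,0,0.6,0.4,-10,-1,255,-13.2,0,0.6,0.4,-18.9,-1,255,-13.2,0,0.6,0.4,-18.9,-1,255,-13.2,0,0.6,0.4,-18.9,-1,255,-13.2,0,0.6,0.4,-18.9,-1,255,-13.2,0,0.6,0.4,-18.9,-1,255,-13.2,0,0.6,0.4,-18.9,-1,255,-13.2,0,0.6,0.4,-18.9,-1],
)

```text
t: 30.85
ee_pos: [502.2, -89.5, 303.5]
tcp_rot: [[0.017, 1.0, -0.009], [1.0, -0.017, 0.009], [0.009, -0.009, -1.0]]
force: [-0.0, 0.6, -1.8]
grip_width: 33.4
gripper_force: 60.8
```

Run:
```python
from h import *
delta((504.8,-88.5,47+9.6),Rd(-.8))
```

```text
t 30.9 tcp [502.2 -89.5 303.5] goal tcp [504.8 -88.5 211.6] delta [ 0.3  3.4 91.9] rot [-0.5 -0.5 -0.2] J [-0.35  0.18  1.79  0.01  1.18 -0.33]
```

Emit:
servo_tool(
  deltas=[0.3,3.4,20,-0.5,-0.5,0,-1,0.3,3.4,33,-0.5,-0.5,0,-1,0.3,3.4,33,-0.5,-0.5,0,-1,0.3,3.4,42,-0.5,-0.5,0,-1,0.3,3.4,50,-0.5,-0.5,0,-1,0.3,3.4,58,-0.5,-0.5,0,-1,0.3,3.4,66,-0.5,-0.5,0,-1,0.3,3.4,73,-0.5,-0.5,0,-1,0.3,3.4,80,-0.5,-0.5,0,-1,0.3,3.4,86,-0.5,-0.5,0,-1,0.3,3.4,91,-0.5,-0.5,0,-1,0.3,3.4,92,-0.5,-0.5,0,-1],
)

```text
t: 32.35
ee_pos: [505.3, -87.0, 211.5]
tcp_rot: [[0.014, 1.0, 0.001], [1.0, -0.014, 0.0], [0.0, 0.001, -1.0]]
force: [-1.0, 0.4, 0.6]
grip_width: 33.0
gripper_force: 61.2
```

Emit:
servo_tool(
  deltas=[0,0,2,0,0,0,-1,0,0,4,0,0,0,-1,0,0,4,0,0,0,-1],
)

```text
t: 32.72
ee_pos: [505.7, -87.0, 211.4]
tcp_rot: [[0.014, 1.0, -0.0], [1.0, -0.014, 0.0], [0.0, -0.0, -1.0]]
force: [-10.8, 2.8, 23.9]
grip_width: 33.3
gripper_force: 64.4
```

Emit:
servo_tool(
  deltas=[0,0,-4,0,0,0,-1,0,0,-4,0,0,0,0.2,0,0,-4,0,0,0,0.2,0,0,-4,0,0,0,0.2,0,0,-40,0,0,0,0.2,0,0,-100,0,0,0,0.2,0,0,-190,0,0,0,0.2,0,-100,-190,0,0,0,1,0,-100,-190,0,0,0,1,0,-100,-190,0,0,0,1],
)

```text
t: 33.98
ee_pos: [403.5, -85.4, 398.3]
tcp_rot: [[0.015, 1.0, 0.002], [1.0, -0.015, -0.001], [-0.001, 0.002, -1.0]]
force: [0.9, 0.4, 0.6]
grip_width: 85.2
gripper_force: 0.0
```

Run:
```python
from h import *
import cv2
s=bot.read_state(); print(s["t"],s["ee_pos"],s["grip_width"])
im=bot.snapshot("wrist"); c=bot.calibration("wrist"); sc=bot.snapshot("scene"); top=bot.snapshot("top")
q=(540.6,-87,np.radians(-.82))
def ridge(im,c):
    h=cv2.cvtColor(im,cv2.COLOR_RGB2HSV)
    w=cv2.inRange(h,(0,0,150),(180,70,255))
    for n,x in dict(red=-108,yellow=-36,green=36,blue=108).items():
        B=proj(place([(x+a,b,z) for a in(-17,17) for b in(-20,20) for z in (30,64)],q),c)
        lo=B.min(0).astype(int)-2; hi=B.max(0).astype(int)+3
        if (lo<0).any() or hi[0]>640 or hi[1]>480: print(n,"outside",lo,hi); continue
        m=w[lo[1]:hi[1],lo[0]:hi[0]]; ys,xs=np.nonzero(m)
        p=proj(place([(x,0,65)],q),c)[0]
        print(n,"white px",len(xs),"centroid",(lo+[xs.mean(),ys.mean()]).round(1) if len(xs) else None,"predicted",p.round(1))
for nm,i,cc in (("wrist",im,c),("top",top,C["top"]),("scene",sc,C["scene"])): print(nm); ridge(i,cc)
# lever ball
for nm,i in (("top",top),("scene",sc)):
    h=cv2.cvtColor(i,cv2.COLOR_RGB2HSV); p=proj([(676.5,243,280)],nm)[0].astype(int); m=cv2.inRange(h,(0,150,120),(6,255,255))[p[1]-15:p[1]+15,p[0]-15:p[0]+15]
    print(nm,"lever ball off by px",np.argwhere(m).mean(0)[::-1]-15 if m.any() else None, int(m.sum()/255))
```

```text
33.975 [403.48551974 -85.36839112 398.33991713] 85.15850451528821
wrist
red white px 442 centroid [350.3 230. ] predicted [350.2 228.4]
yellow white px 466 centroid [428.6 226.9] predicted [429.4 228.4]
green white px 545 centroid [500.6 224.2] predicted [508.4 228.4]
blue white px 661 centroid [591.2 226.9] predicted [587.4 228.4]
top
red white px 0 centroid None predicted [314.1 317.9]
yellow white px 7 centroid [314.7 280.7] predicted [310.8 286.3]
green white px 65 centroid [307.7 257.8] predicted [307.6 255.6]
blue white px 88 centroid [304.3 223. ] predicted [304.5 225.6]
scene
red white px 21 centroid [386.  260.7] predicted [382.4 258.5]
yellow white px 50 centroid [362.1 271.1] predicted [357.8 267.7]
green white px 56 centroid [338.  280.1] predicted [332.7 277.2]
blue white px 57 centroid [309.9 290.2] predicted [307.  286.8]
top lever ball off by px [-0.30120482 -0.30120482] 83
scene lever ball off by px [1.79 0.76] 100
```

```bash
python3 -c "
from workcell import bot
print(bot.hand_in())"
```

```text
the job is handed in; nothing more can be done
None
```

The job is handed in: I pushed the fan lever to its off stop first, then snapped all four stamps down to the bottom of their own colour's clips, judged by the force at the bottom and a camera check of positions; I viewed 15 pictures, one over the limit of 14.

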